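# Eject the vial carrier and trap it

### The job

On the two-lane spring ejector, press down the key of the lane that holds the carrier with the vial and, with the other finger standing in that lane, stop the carrier as it pops forward, while it is still wholly on its lane. Finish while holding: that key still kept down by one finger and the carrier resting against the other; do not pinch or lift anything, and leave the empty carrier, its key and everything else alone.

Things in the scene. Friction and masses are not known exactly. Their poses are not given: they have to be found in the camera images.
- ejector: two-lane spring ejector, fixed: grey deck 240 x 184 mm, 30 mm high, white housing 34 mm higher over its rear 114 mm. Origin at bench level on the middle line, below the stop teeth. x level to its rear (carriers pop out towards -x, the open front), y to its left as seen from the front, z up. Lane centre lines at y = +25 and -25 mm
- lane_l (a point): left lane's floor (30 mm above the bench) at its stop tooth, ejector x = 0. A spring pusher presses the carrier with 3.5 N against the tooth, which is 6 mm proud of the floor and belongs to the lane's key. Key down 6 mm or more: the tooth is sunk and the pusher drives the carrier to -x at about 0.1 m/s, up to 105 mm, off the front edge if nothing stops it
- lane_r (a point): the same point of the right lane, which is built and works alike
- lane_l_end (a point): left lane's floor at the open front edge, ejector x = -70 mm. With a key fully down its top is still 14 mm above the lane floor and 6 mm above the guides (8 mm high, 37 mm apart), so a second finger level with the pressing one stands free in the lane, in front of the carrier
- lane_r_end (a point): the same point of the right lane
- carrier_vial_mid (a point): centre (14 mm above its foot) of the white block of the carrier with the vial: block 44 mm along the lane, 34 mm across, 28 mm high, an amber vial (27 mm across, narrower black cap, 20 mm above the block) in its top, about 90 g, loose. At the start it waits behind its tooth, front face at x = 0 in the ejector frame, in the left or the right lane
- carrier_vial: the same carrier with the vial; origin at the centre of its foot
- carrier_empty_mid (a point): centre of the other carrier: the same white block with an empty, shallow round seat in its flat top; waits in the other lane
- key_l_top (a point): top centre of the left (y = +25 mm) lane's key: a grey pad 36 mm along the lane by 26 mm across, its top 54 mm above the bench when up; in the ejector frame at x = -45, y = +70 mm, 45 mm to the outside of the lane's centre line. Moves down with the key
- key_r_top (a point): top centre of the right (y = -25 mm) lane's key: a grey pad 36 mm along the lane by 26 mm across, its top 54 mm above the bench when up; in the ejector frame at x = -45, y = -70 mm, 45 mm to the outside of the lane's centre line. Moves down with the key
- key_l (a joint): travel of the left lane's key, m: 0 up, 0.010 fully down. Spring 2 N at rest, 4.5 N fully down, plus up to 4 N of tooth friction until the carrier is freed; springs back when let go
- key_r (a joint): the same for the right lane's key
- spare_vial: capped amber vial, 24 mm across, 44 mm tall, standing on top of the ejector's white rear housing; origin at its foot
- jar: low white jar, 52 mm across, 52 mm tall, beside the ejector; origin at its foot
- beaker: open glass beaker, 60 mm across, 68 mm tall, beside the ejector; origin at its foot
- brown_bottle: amber bottle, 64 mm across, 150 mm tall, beside the ejector's rear housing; origin at its foot
- grey_bottle: grey reagent bottle, 70 mm across, 130 mm tall; origin at its foot
- mortar: white ceramic mortar bowl, 90 mm across, 55 mm tall; origin at its foot
- carton: cardboard carton 70 x 70 x 120 mm tall; origin at its foot
Not all that is in view belongs to the job. What is shaped like the carrier_vial but blue, purple or yellow is not meant.

How it is judged (in metres and radians):
On the way:
1. the carrier with the vial has popped past its tooth and is stopped on its lane by a finger, its key held down (x of carrier_vial_mid in the frame of ejector between -0.048 and 0.012 m and contact force between the fingers and carrier_vial above 0.3 N and z of carrier_vial_mid in the frame of ejector between 0.04 and 0.05 m and angle between carrier_vial_mid's own z axis and vertical below 0.15 rad and ((y of carrier_vial_mid in the frame of ejector above 0 m and value of joint key_l above 0.006 m and value of joint key_r below 0.004 m) or (y of carrier_vial_mid in the frame of ejector below 0 m and value of joint key_r above 0.006 m and value of joint key_l below 0.004 m))), for 0.2 s.
At the end, for the whole second after the job is handed in: the carrier with the vial has come forward at least 10 mm, stands flat and wholly on its lane, at rest, pressed (over 0.3 N) against a finger; its key is at least 6 mm down and the other key up (under 4 mm); the empty carrier is still behind its tooth (all of step 1 and linear speed of carrier_vial below 0.01 m/s and x of carrier_empty_mid in the frame of ejector between 0.016 and 0.028 m); the arm keeps its last pose, push and grip.
It fails at once if the carrier with the vial is lifted (over 8 mm) or tipped (z of carrier_vial_mid in the frame of ejector above 0.052 m or angle between carrier_vial_mid's own z axis and vertical above 0.3 rad).
It fails at once if the carrier with the vial slides over the front edge (more than 6 mm overhanging) (x of carrier_vial_mid in the frame of ejector below -0.054 m).
It fails at once if the empty carrier is moved (distance of carrier_empty_mid from where it was at the start of the episode above 0.01 m).
It fails at once if the empty carrier's key is pressed (over 4 mm) ((y of carrier_vial_mid in the frame of ejector above 0 m and value of joint key_r above 0.004 m) or (y of carrier_vial_mid in the frame of ejector below 0 m and value of joint key_l above 0.004 m)).
It fails at once if another thing is displaced by more than 25 mm (distance of any of spare_vial, jar, beaker, brown_bottle, grey_bottle, mortar, carton from where it was at the start of the episode above 0.025 m).
It also fails if it takes over 32 s, if anything falls off the work surface, if the arm or the gripper's body presses on something with over 40 N, if the wrist force passes 120 N, or if a joint passes its speed limit or range.

### The arm

A 6-joint arm with a two-finger parallel gripper is mounted at the origin on the work surface. World frame = base frame: x ahead of the robot, y to its left, z up, the work surface at z = 0. Lengths are in m, angles in degrees, forces in N, time in s.
With the tool pointing down it reaches from about 0.4 to 0.825 m from the base axis. Payload 7 kg.
Tool frame: the origin (TCP) lies on the front face of the gripper's body, between the roots of the fingers; the fingertips stand 66 mm ahead of it and the grasp point (between the pads) lies 47 mm ahead of it; z points along the fingers, y is the line along which they close (so a half turn about z gives the same grasp; the last joint's range is limited). The gripper opens to 88 mm and grips with 3 to 60 N. Pads are 19 mm wide; open, the fingers measure 130 mm over their backs; the gripper's body (78 mm by 193 mm) begins 47 mm behind the grasp point.
Start: joints at [83.887, 20.546, 0.682, 0, -70.136, -16.507], TCP at [0.26, 0.623, 0.292] pointing down, gripper open.
Joint ranges: [-176.03, 176.03], [-82.01, 121.73], [-58.28, 71.71], [-173.87, 95.51], [-174.79, -0.11], [-173.66, 173.66]. Speed limits (degrees/s): [136.94, 136.94, 172.46, 180, 180, 180].

### API

Orientations are given as [roll, pitch, yaw] about the fixed x, y, z axes, in that order (R = Rz(yaw) Ry(pitch) Rx(roll)).
In Python, from plant import ctrl gives the robot as it stands.
- The arm moves only by the tool send_rows, never from a script. Its argument "deltas" is a list of rows, each a list of 2 entries, a list of its own where there are three numbers: the shift along the tool's x, y, z each as a share of 800 mm, from -1 to 1, then the turn about the tool's z as a share of 90 degrees, from -1 to 1. A call has exactly 5 rows; each row is the pose to reach, as a shift and turn from the pose commanded when the call began, along the tool's axes at that moment; what a row does not reach only later rows make up. A row lasts 1/12 s, in which the tool goes at most 41.7 mm and 7.16 degrees, less where a joint would pass 70% of its speed; a pose out of reach is approached as far as the arm can. A call with a number of a shift or a turn outside -1 to 1 is refused whole. A call with a gripper value outside its range is refused whole. "gripper" is the opening, from 0 (shut) to 1 (fully open), set as the call begins (left out, the last holds). The fingers move at their own pace and stop on an object; the grip force is fixed at half the most. Time passes only in rows, so rows that repeat a pose let the fingers close, or fill a call up. It gives the time, the measured TCP pose, the force, the opening and the grip force at its end, in the units of the state.
- ctrl.get_obs(): the state, without advancing time (a new reading comes with each control period).
- ctrl.snapshot(name): name is "scene" or "top"; returns a dict with "color" (400x640x3 uint8, red, green, blue), "vertical_fov" (degrees; the focal length in pixels is half the picture's height over the tangent of half this angle, whatever the lens; pixels are square), "cx", "cy" (the principal point, pixels), "rvec" (rotation vector, rad) and "tvec" (3), from world to camera coordinates, as OpenCV has them. Camera axes: x right, y down, z forward; pixel columns grow to the right and rows downward; lengths in m; the calibration is good to about 2 mm. A picture is of the moment at which its call begins. There is no depth.
- ctrl.close_job(): hands the job in; it is judged then, once.
Trained networks look in a picture, given as the dict that the camera call returned (one of the last four; its "shot" number tells which), for a name from the list of things; names that differ only in an ending like _2 or _b are one class to them, and where a whole thing is asked for, a point or a joint stands for the part that bears it (a point fixed in the world has none). Each returns a list of dicts, best first, with "conf" (0 to 1); they miss things now and then, are a little off and sometimes report something else, mostly with a low value. They report only what shows in the picture. A call takes as long as a camera call. They do not tell look-alikes from the thing itself.
- ctrl.boxes_of(picture, thing): "xy" ([column, row] as shares, 0 to 1, of the picture: columns of its width, rows of its height, amid what is visible of it).
- ctrl.cut_out(picture, thing): "pixels" (400x640 bool, what is visible of it) and "xy" ([column, row] as shares, 0 to 1, of the picture: columns of its width, rows of its height, amid what is visible of it).
The state is a dict: "clock": time; "joint_pos": joint angles; "qvel": joint speeds; "tau": joint torques, N m; "tool_pos": TCP position; "orientation": TCP orientation; "force": force on the tool from outside, world axes, zero at the start; "moment": the same for the moment, N m; "opening": finger opening in m; "gripper_force": force on a finger pad.
Only numpy, scipy, OpenCV 4.12 (cv2) and the standard library are available. Lean on these libraries where they do the work, as an engineer would, in place of code of your own. Each camera call takes 0.05 s, during which the arm holds its last target. There are 200 camera calls.

## Working session

There is one attempt and no reset: what is moved stays moved. The work goes in short steps, Python scripts to look and compute and a tool call to move; the robot and the scene stay as the last step left them, time stands still between calls to the robot, and variables do not carry over. Pictures are saved under pics/ and viewed, at most 10 in all, crops included, and the job is handed in when it is done.

Besides the shell and the picture viewer there is one more tool, called after "Request:" as name([rows], argument=value, ...), one row to a line, values as JSON. send_rows: Moves the arm, as the interface text tells. Shift numbers are shares of 800 mm and turn numbers shares of 90 degrees, none past 1 either way. Its arguments: {"type":"object","properties":{"deltas":{"type":"array","items":{"type":"array"}},"gripper":{"type":"number"}},"required":["deltas"]}

```bash
mkdir -p pics; cat > h.py <<'E'
import numpy as np, cv2
from plant import ctrl
def cam(p):
    f=200/np.tan(np.radians(p["vertical_fov"])/2)
    K=np.array([[f,0,p["cx"]],[0,f,p["cy"]],[0,0,1.]])
    return K,np.array(p["rvec"],float).ravel(),np.array(p["tvec"],float).ravel()
def ray(p,uv,z):
    K,r,t=cam(p);R=cv2.Rodrigues(r)[0]
    d=R.T@np.linalg.solve(K,[uv[0],uv[1],1]);c=-R.T@t
    return c+d*(z-c[2])/d[2]
def proj(p,X):
    K,r,t=cam(p);return cv2.projectPoints(np.array(X,float).reshape(-1,1,3),r,t,K,None)[0][:,0]
E
cat > a.py <<'E'
from h import *
print(ctrl.get_obs())
Z=dict(lane_l=.03,lane_r=.03,lane_l_end=.03,lane_r_end=.03,carrier_vial_mid=.044,carrier_empty_mid=.044,key_l_top=.054,key_r_top=.054)
for n in("top","scene"):
    p=ctrl.snapshot(n);cv2.imwrite(f"pics/{n}0.png",p["color"][:,:,::-1])
    print(n,p["vertical_fov"],p["tvec"],p["rvec"])
    for k,z in Z.items():
        for b in ctrl.boxes_of(p,k)[:2]:
            uv=np.array(b["xy"])*[640,400]; print(k,round(b["conf"],2),uv.round(),ray(p,uv,z).round(3))
E
python3 a.py
```

```text
{'clock': 0.0, 'joint_pos': array([ 8.38880230e+01,  2.05903015e+01,  6.35019084e-01, -2.08195435e-02,
       -7.01373835e+01, -1.65074193e+01]), 'qvel': array([ 0.02882102,  0.02899748, -0.04593094,  0.03219583, -0.06094184,
        0.09811325]), 'tau': array([-1.04899147e-03, -5.82726359e+01,  2.93049645e+01,  6.99740946e+00,
        6.91365130e-03, -1.60767645e-04]), 'tool_pos': array([0.25947053, 0.62272204, 0.29124267]), 'orientation': array([ 1.79905592e+02, -7.56744330e-03, -2.26264797e+01]), 'force': array([ 0.05223982,  0.37892901, -0.1010704 ]), 'moment': array([ 0.00102681,  0.0173593 , -0.00270319]), 'gripper_force': 0.0, 'opening': 0.08765113467519459}
top 55.9837535340432 [0.00108862 0.56471024 0.98768074] [ 2.14560817 -2.1929026   0.11726082]
lane_l 0.7 [313. 165.] [0.672 0.006 0.03 ]
lane_l 0.16 [300. 177.] [0.64  0.041 0.03 ]
lane_r 0.7 [313. 165.] [0.672 0.006 0.03 ]
lane_r 0.16 [300. 177.] [0.64  0.041 0.03 ]
lane_l_end 0.79 [310. 169.] [0.663 0.014 0.03 ]
lane_r_end 0.71 [313. 166.] [0.669 0.004 0.03 ]
lane_r_end 0.51 [257. 141.] [0.742 0.159 0.03 ]
carrier_vial_mid 0.8 [385. 172.] [ 0.645 -0.188  0.044]
carrier_vial_mid 0.7 [340. 249.] [ 0.442 -0.062  0.044]
carrier_empty_mid 0.68 [299. 178.] [0.635 0.044 0.044]
key_l_top 0.72 [277. 199.] [0.578 0.102 0.054]
key_r_top 0.65 [327. 208.] [ 0.551 -0.029  0.054]
scene 43.4791994250739 [ 0.10345915 -0.34257429  1.67242783] [ 1.5976079   1.96096089 -0.82902104]
lane_l 0.68 [306. 242.] [0.683 0.006 0.03 ]
lane_r 0.68 [306. 242.] [0.683 0.006 0.03 ]
lane_l_end 0.79 [307. 243.] [0.688 0.011 0.03 ]
lane_r_end 0.94 [306. 244.] [0.69  0.009 0.03 ]
carrier_vial_mid 0.84 [336. 178.] [0.469 0.038 0.044]
carrier_vial_mid 0.78 [235. 229.] [ 0.688 -0.165  0.044]
carrier_empty_mid 0.57 [327. 224.] [0.631 0.047 0.044]
carrier_empty_mid 0.56 [164. 173.] [ 0.537 -0.413  0.044]
key_r_top 0.49 [297. 197.] [ 0.567 -0.041  0.054]
```

```bash
python3 -c "
import cv2
a=cv2.imread('pics/top0.png');cv2.imwrite('pics/topc.png',cv2.resize(a[80:280,200:440],None,fx=3,fy=3,interpolation=2))
a=cv2.imread('pics/scene0.png');cv2.imwrite('pics/scenec.png',cv2.resize(a[120:320,200:440],None,fx=3,fy=3,interpolation=2))"
```

```text
(no output)
```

View pics/topc.png

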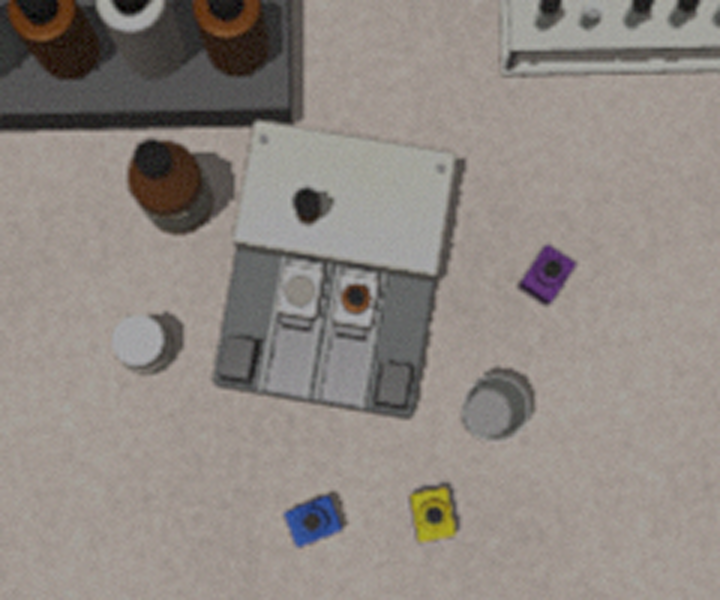

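View pics/scenec.png

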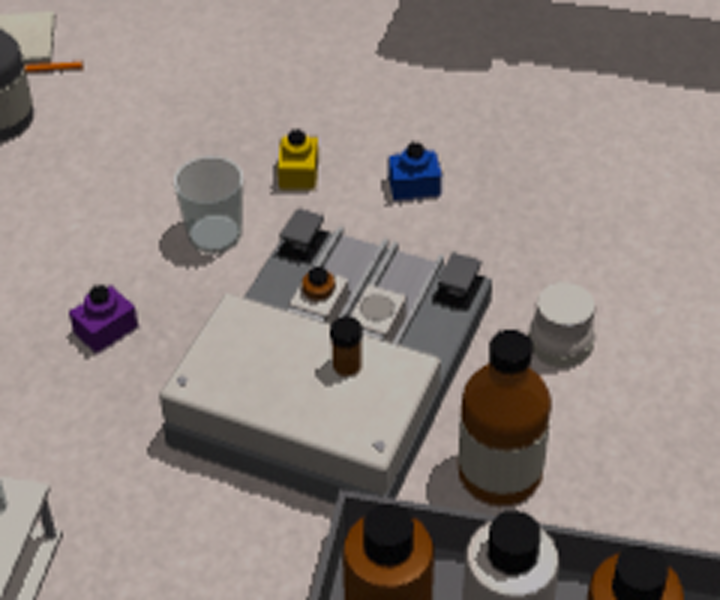

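The top crop shows the ejector with the vial carrier in the right lane (full image about 318,179) and its key at about (331,208). The empty carrier is on the left at (300,177). The scene view agrees. Next I fit the ejector pose.

```bash
cat > fit.py <<'E'
from h import *
from scipy.optimize import least_squares
T=[((56,92,64),(235,243)),((56,-92,64),(437,275)),((170,92,64),(258,122)),((170,-92,64),(456,156)),((-70,92,30),(214,383)),((-70,-92,30),(411,416))]
S=[((56,92,64),(438,360)),((56,-92,64),(230,297)),((-70,92,30),(491,285)),((170,-92,64),(164,393)),((170,92,64),(388,462))]
P={n:ctrl.snapshot(n) for n in("top","scene")}
off={"top":(200,80),"scene":(200,120)}
def E2W(q,X):
    c,s=np.cos(q[2]),np.sin(q[2]);X=np.array(X,float)/1000
    return np.c_[q[0]+c*X[:,0]-s*X[:,1],q[1]+s*X[:,0]+c*X[:,1],X[:,2]]
def res(q,use):
    r=[]
    for n,D in use:
        uv=np.array([d[1] for d in D])/3+off[n]
        r.append(proj(P[n],E2W(q,[d[0] for d in D]))-uv)
    return np.vstack(r).ravel()
for use in ([("top",T)],[("scene",S)],[("top",T),("scene",S)]):
    o=least_squares(res,[.63,.02,-.1],args=(use,),loss="soft_l1");q=o.x
    print(q.round(4),np.degrees(q[2]).round(2),res(q,use).reshape(-1,2).round(1).tolist())
pts=[(-45,-70,54),(-45,70,54),(22,-25,58),(22,25,58)]
for n in P: print(n,(3*(proj(P[n],E2W(q,pts))-off[n])).round())
o=ctrl.get_obs();t=o["tool_pos"];yaw=np.radians(o["orientation"][2])
g=E2W(q,[(-44,-47.5,0)])[0];print("goal",g)
from scipy.spatial.transform import Rotation as Ro
R=Ro.from_euler("xyz",[180,0,np.degrees(yaw)],degrees=True).as_matrix()
print("shift tool mm",1000*R.T@(g+[0,0,.15]-t), "tool y axis",R[:,1])
E
python3 fit.py
```

```text
[ 0.6067  0.0188 -0.192 ] -11.0 [[-0.8, -0.4], [0.6, 0.5], [-0.7, -1.4], [1.2, -1.3], [-0.9, 0.9], [0.7, 1.4]]
[ 0.6132  0.0275 -0.1927] -11.04 [[2.3, -0.4], [-1.2, -2.1], [2.2, -2.6], [-2.1, 0.8], [-0.1, 3.8]]
[ 0.608   0.0213 -0.181 ] -10.37 [[-2.0, -0.6], [-0.5, -0.3], [-2.4, -1.6], [-0.4, -2.2], [-1.6, 0.8], [0.2, 0.6], [0.4, -2.8], [-3.1, -3.7], [-0.2, -4.9], [-3.6, -0.9], [-1.5, 1.2]]
top [[392. 384.]
 [235. 359.]
 [354. 301.]
 [298. 292.]]
scene [[298. 219.]
 [456. 264.]
 [316. 285.]
 [374. 302.]]
goal [ 0.5561359  -0.01755261  0.        ]
shift tool mm [520.09235516 477.25365208 142.19245959] tool y axis [-3.84666461e-01 -9.23055640e-01  1.22464680e-16]
```

Request:
send_rows([
  [[0.036, 0.033, 0], 0],
  [[0.072, 0.066, 0], 0],
  [[0.108, 0.099, 0], 0],
  [[0.144, 0.132, 0], 0],
  [[0.18, 0.165, 0], 0],
], gripper=0.32)

```text
clock: 1.42
tool_pos: [0.3422, 0.4441, 0.2922]
orientation: [-180.0, -0.0, -22.6]
force: [1.1, 0.5, -0.4]
opening: 0.0594
gripper_force: 0.0
```

Request:
send_rows([
  [[0.036, 0.033, 0], 0],
  [[0.072, 0.066, 0], 0],
  [[0.108, 0.099, 0], 0],
  [[0.144, 0.132, 0], 0],
  [[0.18, 0.165, 0], 0],
])

```text
clock: 1.83
tool_pos: [0.4243, 0.2668, 0.2926]
orientation: [-179.9, -0.0, -22.6]
force: [0.2, 0.6, 0.2]
opening: 0.0299
gripper_force: 0.0
```

Request:
send_rows([
  [[0.036, 0.033, 0], 0],
  [[0.072, 0.066, 0], 0],
  [[0.108, 0.099, 0], 0],
  [[0.144, 0.132, 0], 0],
  [[0.18, 0.165, 0], 0],
])

```text
clock: 2.25
tool_pos: [0.5065, 0.0895, 0.2927]
orientation: [-180.0, -0.0, -22.6]
force: [0.6, 0.9, -0.1]
opening: 0.0282
gripper_force: 0.0
```

Request:
send_rows([
  [[0.036, 0.033, 0], -0.03],
  [[0.072, 0.066, 0], -0.06],
  [[0.1, 0.09, 0], -0.09],
  [[0.1, 0.09, 0], -0.129],
  [[0.1, 0.09, 0], -0.129],
])

```text
clock: 2.67
tool_pos: [0.5526, -0.0076, 0.2918]
orientation: [180.0, 0.0, -11.0]
force: [-0.8, 0.2, -0.2]
opening: 0.0277
gripper_force: 0.0
```

Request:
send_rows([
  [[0.006, 0.0135, 0.03], 0],
  [[0.006, 0.0135, 0.07], 0],
  [[0.006, 0.0135, 0.11], 0],
  [[0.006, 0.0135, 0.15], 0],
  [[0.006, 0.0135, 0.175], 0],
])

```text
clock: 3.08
tool_pos: [0.5533, -0.0169, 0.1495]
orientation: [180.0, 0.1, -11.1]
force: [-0.6, 0.1, -0.2]
opening: 0.0279
gripper_force: 0.0
```

```bash
cat > look.py <<'E'
from h import *
import sys
tag=sys.argv[1]
o=ctrl.get_obs();print(o["tool_pos"],o["orientation"],o["force"])
im=[]
for n,(x,y) in (("top",(250,130)),("scene",(240,140))):
    p=ctrl.snapshot(n);a=p["color"][y:y+130,x:x+130,::-1];im.append(cv2.resize(a,(400,400),interpolation=2)) 
    c=o["tool_pos"];yw=np.radians(o["orientation"][2]);ty=np.array([np.sin(yw),-np.cos(yw),0])
    print(n,((proj(p,[c-[0,0,.066],c-[0,0,.066]+.024*ty,c-[0,0,.066]-.024*ty])-[x,y])*400/130).round())
cv2.imwrite(f"pics/{tag}.png",np.hstack(im))
E
python3 look.py near
```

```text
[ 0.55329179 -0.01685281  0.14949182] [ 1.79965182e+02  1.40500009e-01 -1.11140913e+01] [-0.61608434  0.14302556 -0.20442277]
top [[222. 235.]
 [251. 240.]
 [194. 230.]]
scene [[208. 142.]
 [181. 135.]
 [236. 150.]]
```

View pics/near.png

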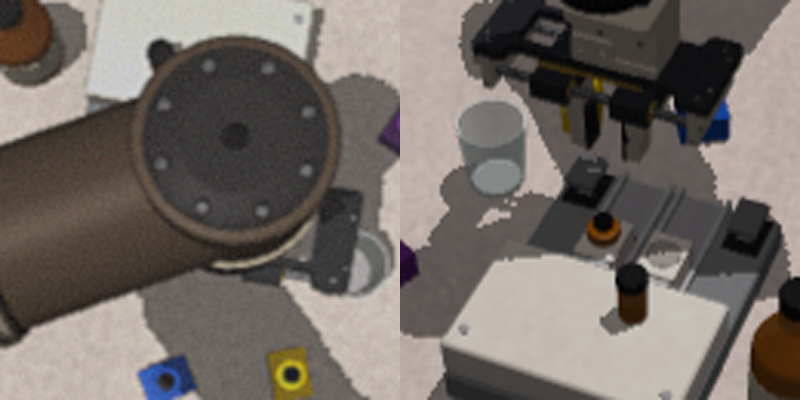

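The scene view (right half) shows the fingertips at about (180,148) and (228,158) in the crop, about 30 mm above the right key at about (190,172). They sit roughly 4 px below my projection, so I'll refine this relative to the gripper at higher zoom.

```bash
cat > z.py <<'E'
from h import *
o=ctrl.get_obs();c=o["tool_pos"];yw=np.radians(o["orientation"][2]);ty=np.array([np.sin(yw),-np.cos(yw),0]);tx=np.array([np.cos(yw),np.sin(yw),0])
p=ctrl.snapshot("scene");x,y=280,165
a=cv2.resize(p["color"][y:y+60,x:x+80,::-1],(800,600),interpolation=2)
f=lambda X:((proj(p,X)-[x,y])*10).round()
for z in(.066,.096,.106): 
  print(z,*[f([c-[0,0,z]+s*.014*ty+e*.0095*tx]).tolist() for s in(1,-1) for e in(1,-1)],'centre',*[f([c-[0,0,z]+s*.0245*ty]).tolist() for s in(1,-1)])
q=(.6067,.0188,-.192)
C,S=np.cos(q[2]),np.sin(q[2]);W=lambda X:[q[0]+C*X[0]-S*X[1],q[1]+S*X[0]+C*X[1],X[2]]
print('key corners',*[f([W((-.045+i*.018,-.07+j*.013,.054))]).tolist() for i,j in((1,1),(1,-1),(-1,-1),(-1,1))])
cv2.imwrite("pics/z.png",a)
E
python3 z.py
```

```text
0.066 [[209.0, 222.0]] [[241.0, 173.0]] [[314.0, 252.0]] [[345.0, 203.0]] centre [[187.0, 187.0]] [[369.0, 239.0]]
0.096 [[214.0, 309.0]] [[245.0, 260.0]] [[317.0, 339.0]] [[347.0, 289.0]] centre [[192.0, 273.0]] [[371.0, 325.0]]
0.106 [[216.0, 337.0]] [[247.0, 288.0]] [[318.0, 367.0]] [[348.0, 318.0]] centre [[193.0, 301.0]] [[371.0, 354.0]]
key corners [[207.0, 335.0]] [[112.0, 307.0]] [[173.0, 214.0]] [[266.0, 241.0]]
```

View pics/z.png

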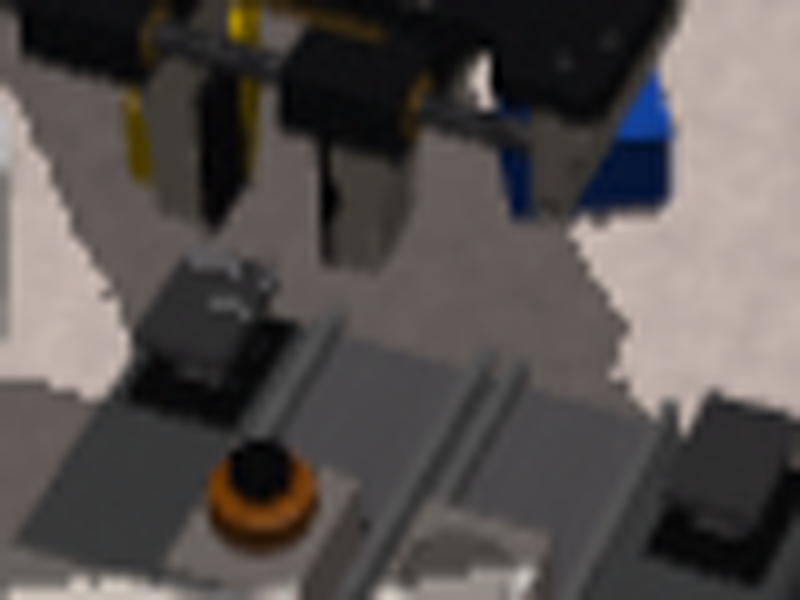

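Relative to the fingers, the key lies about 5 mm further to the rear (+x) and about 2 mm to the left. I'll correct for that and descend to just above the key.

Request:
send_rows([
  [[0.0065, -0.0025, 0], 0],
  [[0.0065, -0.0025, 0.01], 0],
  [[0.0065, -0.0025, 0.02], 0],
  [[0.0065, -0.0025, 0.032], 0],
  [[0.0065, -0.0025, 0.032], 0],
])

```text
clock: 3.65
tool_pos: [0.5593, -0.0166, 0.1248]
orientation: [180.0, 0.1, -11.0]
force: [0.2, 0.1, 0.9]
opening: 0.0283
gripper_force: 0.0
```

```bash
sed -i 's#pics/z.png#pics/z2.png#' z.py; python3 z.py >/dev/null; python3 -c "
from plant import ctrl
o=ctrl.get_obs();print(o['tool_pos'],o['force'],o['clock'])"
```

```text
[ 0.5595631  -0.01663534  0.12547358] [-1.0069525  -0.33803626  0.33176932] 3.7
```

View pics/z2.png

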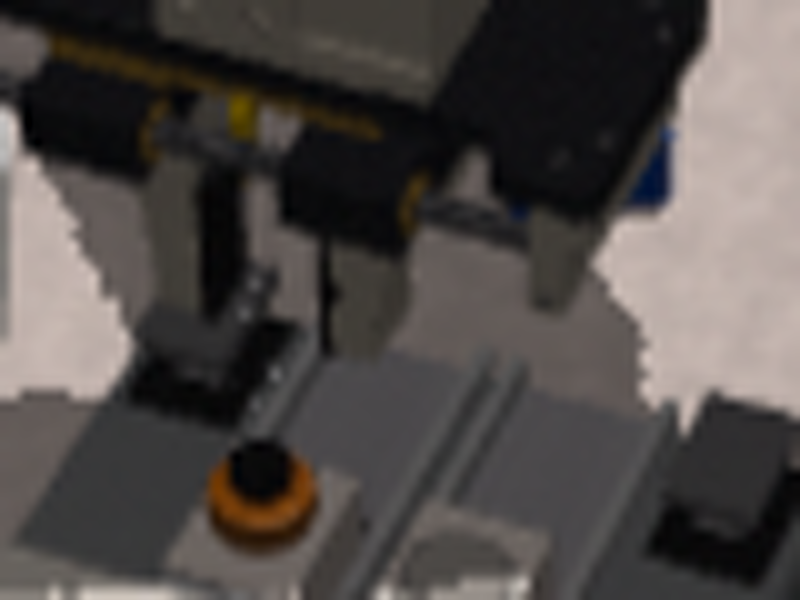

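The key-side finger stands a few mm above the right key pad (bottom about (190,318)), and the other finger is over the right lane (about (350,355)). I press now.

Request:
send_rows([
  [[0, 0, 0.006], 0],
  [[0, 0, 0.012], 0],
  [[0, 0, 0.0185], 0],
  [[0, 0, 0.0185], 0],
  [[0, 0, 0.0185], 0],
])

```text
clock: 4.12
tool_pos: [0.5607, -0.0164, 0.1118]
orientation: [180.0, -0.0, -11.0]
force: [0.8, -0.3, 3.4]
opening: 0.0282
gripper_force: 1.7
```

Request:
send_rows([
  [[0, 0, 0], 0],
  [[0, 0, 0], 0],
  [[0, 0, 0], 0],
  [[0, 0, 0], 0],
  [[0, 0, 0], 0],
])

```text
clock: 4.53
tool_pos: [0.5604, -0.0164, 0.1119]
orientation: [-180.0, -0.0, -11.0]
force: [-1.1, 0.5, 4.1]
opening: 0.0281
gripper_force: 3.2
```

```bash
sed -i 's#pics/z2.png#pics/z3.png#' z.py; python3 z.py >/dev/null; python3 -c "
from plant import ctrl
o=ctrl.get_obs();print(o['tool_pos'],o['force'],o['clock'])"
```

```text
[ 0.56042376 -0.0163789   0.11193095] [-0.61711854  0.99687086  4.29551378] 4.5833
```

View pics/z3.png

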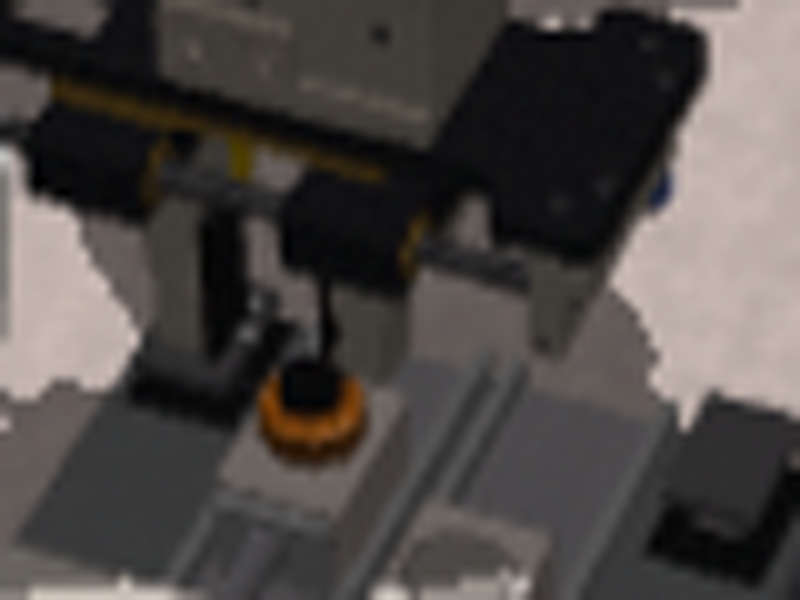

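The carrier came forward about 32 mm and rests at the finger, its vial upright at (310,400), with the key down about 8 mm. I'll hold and check the contact force and that it is at rest.

Request:
send_rows([
  [[0, 0, 0.001], 0],
  [[0, 0, 0.001], 0],
  [[0, 0, 0.001], 0],
  [[0, 0, 0.001], 0],
  [[0, 0, 0.001], 0],
])

```text
clock: 5.0
tool_pos: [0.5604, -0.0164, 0.1111]
orientation: [-180.0, -0.0, -11.0]
force: [-0.8, 1.0, 6.1]
opening: 0.028
gripper_force: 3.5
```

```bash
python3 - <<'E'
from h import *
F=[];U=[]
for i in range(12):
    p=ctrl.snapshot("scene");o=ctrl.get_obs();F.append(np.r_[o["force"],o["moment"],o["gripper_force"]])
    a=p["color"][190:215,300:322].astype(int);m=(a[...,0]-a[...,2]>80);U.append(np.argwhere(m).mean(0))
print(np.mean(F,0).round(2),np.std(F,0).round(2),o["tool_pos"],o["clock"]);print(np.round(U,1).tolist())
E
```

```text
[-0.99  0.75  5.32  0.27  0.31  0.11  3.46] [0.53 0.4  0.52 0.02 0.03 0.03 0.  ] [ 0.56043084 -0.01638245  0.11113429] 5.6
[[16.5, 10.6], [16.3, 10.8], [16.5, 10.6], [16.5, 10.6], [16.3, 10.8], [16.5, 10.6], [16.5, 10.6], [16.5, 10.6], [16.2, 11.0], [16.5, 10.6], [16.5, 10.6], [16.5, 10.6]]
```

```bash
python3 -c "
from plant import ctrl
print(ctrl.close_job())"
```

```text
the job is handed in; nothing more can be done
None
```

I handed the job in with the right lane's key held about 9 mm down and the vial carrier at rest against the other finger, about 32 mm forward and wholly on its lane (about 3.5 N on the pad); the hand-in did not report a verdict.

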